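Make up a tube fitting: finger-tight, then a quarter turn with the wrench

ROBOT

A 7-joint arm with a two-finger parallel gripper is mounted at the origin on a cart in front of the work surface, level with it; the furniture and walls round the work are solid. World frame = base frame: x ahead of the robot, y to its left, z up, the work surface at z = 0. Lengths are in mm, angles in rad, forces in N, time in s.
With the tool pointing down it reaches from about 425 to 875 mm from the base axis. Payload 8.4 kg.
Tool frame: the origin (TCP) lies midway between the tips of the shut fingers; the grasp point (between the pads) lies 19 mm behind it; z points along the fingers, y is the line along which they close (so a half turn about z gives the same grasp; the last joint's range is limited). The gripper opens to 87 mm and grips with 3 to 60 N. Pads are 19 mm wide; open, the fingers measure 117 mm over their backs; the gripper's body (75 mm by 190 mm) begins 51 mm behind the grasp point.
Start: joints at [1.224, 0.333, 0.04, 1.465, -0.013, 1.343, -0.059], TCP at [159.405, -630.122, 222.546] pointing down, gripper open.
Joint ranges: [-2.58, 2.58], [-0.38, 2.09], [-1.3, 1.39], [0.25, 2.4], [-1.5, 4.64], [0.08, 2.09], [-2.65, 2.65]. Speed limits (rad/s): [2.22, 2.22, 2.79, 2.79, 3.14, 3.14, 3.14].

INTERFACE

Orientations are given as a rotation vector (axis times angle).
In Python, from plant import * gives the robot as it stands. The module is installed in compiled form; this text tells all that it offers.
- The arm moves only by the tool move_arm, never from a script. Its argument "series" is a list of rows, each a list of 7 numbers: the turn, a rotation vector about the tool's x, y, z normalised to -1 to 1, where 1 is 180 degrees, then the shift along the tool's x, y, z normalised to -1 to 1, where 1 is 0.5 m, then the closure, from -1 (fully open) to 1 (shut). A call has 1 to 8 rows; each row shifts and turns the commanded pose from where the row before left it, along the tool's axes as they then stand; what a row does not reach is not made up. A row lasts 1/10 s, in which the tool goes at most 50 mm and 8.59 degrees, less where a joint would pass 70% of its speed; a pose out of reach is approached as far as the arm can. A call with a number of a shift or a turn outside -1 to 1 is refused whole. A call with a gripper value outside its range is refused whole. The fingers move at their own pace and stop on an object; "newtons" is the grip in N (left out, the last holds). Time passes only in rows, so rows that do not move let the fingers close. It gives the time, the measured TCP pose, the force, the opening and the grip force at its end, in the units of the state.
- observe(): the state, without advancing time (a new reading comes with each control period).
- capture(name): name is "scene" or "top" or "wrist"; returns a dict with "image" (480x640x3 uint8, red, green, blue), "fx", "fy", "cx", "cy" (pixels), "rvec" (rotation vector, rad) and "tvec" (3), from world to camera coordinates, as OpenCV has them. Camera axes: x right, y down, z forward; pixel columns grow to the right and rows downward; lengths in mm; the calibration is good to about 2 mm. A picture is of the moment at which its call begins. There is no depth.
- finish_job(): hands the job in; it is judged then, once.
The state is a dict: "clock": time; "q": joint angles; "joint_velocities": joint speeds; "joint_torque": joint torques, N m; "tool_pos": TCP position; "tcp_rot": TCP orientation; "force": force on the tool from outside, world axes, zero at the start; "wrist_torque": the same for the moment, N m; "gripper_width": finger opening in mm; "grip_force": force on a finger pad.
Only numpy, scipy, OpenCV 4.12 (cv2) and the standard library are available. Lean on these libraries where they do the work, as an engineer would, in place of code of your own. Each camera call takes 0.05 s, during which the arm holds its last target. There are 200 camera calls.

TASK

Make up the tube fitting on the air block: grip the brass hex nut lightly and run it down clockwise (seen from above) by hand only until it is finger-tight, before the collar under it starts to turn. Then put the open-end wrench on the nut and tighten it one quarter turn further, no more, without straining the copper tube. Take the wrench off and lay it flat on the desk clear of the block, leaving the other things on the desk where they are.

Things in the scene. Friction and masses are not known exactly. Their poses are not given: they have to be found in the camera images.
- fitting: Aluminium air block, 80 x 60 x 42 mm high, on a dark base plate 110 x 84 x 8 mm, fixed to the desk. Origin at the centre of the underside, z up; the nut turns about this z axis. A hose stub sticks out at +x (to 66 mm), a brass plug at -y. A red tick on the block's top at +y shows where the collar's white mark points after a quarter turn.
- nut: Brass hex nut on the fitting, 34 mm across flats, 22 mm high. Origin at the centre of its underside, 58 mm above the desk; x (to the corner with the white stripe) and y (to the middle of a flat) turn with it. Clockwise from above tightens, sinking 2 mm a turn. Starts 0.8 to 1.9 rad short of finger-tight, turns with 0.1 N m until it meets the collar, then needs about 0.75 N m and stays where left.
- collar: Dark steel indicator collar, 45 mm across, 5 mm high, top 57 mm above the desk, 1 mm below the nut. Origin at the centre of its underside. Turns only together with the tight nut, at about 0.75 N m plus 0.15 N m per rad/s. Turning the nut with a grip of about 15 N and stopping when the torque has risen 0.25 N m above the running torque leaves it still; a firm grip drags it along.
- collar_mark (a point): White mark near the rim on top of the collar, 20 mm from the axis. At the start it points along the fitting's -x; after a quarter turn clockwise it points along the fitting's +y.
- tube: Copper tube in the fitting, fixed, 12 mm thick, standing up through the nut to 108 mm above the desk. Origin on its axis 46 mm above the desk.
- wrench: Steel open-end wrench lying flat on the desk, 9 mm thick, 189 mm long, about 170 g. Origin at the centre of the jaw opening on its underside; x points out of the mouth, z up. Handle 20 mm wide, from x = -37 to -165 mm; head 60 mm wide.
- wrench_grip (a point): Middle of the wrench's handle thickness, 85 mm behind the jaw centre: the place to hold it.
- loupe: Black loupe, 38 mm across, 34 mm high, a bystander. Origin at the centre of its underside.
- objective: White microscope objective, 28 mm across, 46 mm high, standing upright, a bystander. Origin at the centre of its underside.
- sample_green: Green resin sample puck, 30 mm across, 19 mm high, a bystander. Origin at the centre of its underside.
- sample_blue: Blue resin sample puck, 30 mm across, 17 mm high, a bystander. Origin at the centre of its underside.
- dish: White dish, 64 mm across, 12 mm high, a bystander. Origin at the centre of its underside.
- wrench_jaw (a point): Centre of the wrench's jaw opening, at half thickness. Jaws 35.5 mm apart along the wrench's y, from the throat at x = -21 mm to +14 mm, then flared lips to +23 mm. A flat of the nut lies against each jaw, corners to throat and mouth: six directions fit, with about 0.2 rad of play under load. Slide it on from the side or lower it from above.

How it is judged:
By the outcome, as a careful person would: the job done as asked, in the order asked, and still so for the second after the job is handed in, with the robot touching nothing.
It also fails if it takes over 72 s, if anything falls off the work surface, if the arm or the gripper's body presses on something with over 40 N, if the wrist force passes 120 N, or if a joint passes its speed limit or range.

## Working session

There is one attempt and no reset: what is moved stays moved. The work goes in short steps, Python scripts to look and compute and a tool call to move; the robot and the scene stay as the last step left them, time stands still between calls to the robot, and variables do not carry over. Pictures are saved under pics/ and viewed, at most 10 in all, crops included, and the job is handed in when it is done.

Besides the shell and the picture viewer there is one more tool, called after "Request:" as name([rows], argument=value, ...), one row to a line, values as JSON. move_arm: Moves the arm, as the interface text tells. Scaled input: -1 to 1 covers 0.5 m each way for a shift and 180 degrees each way for a turn. Its arguments: {"type":"object","properties":{"series":{"type":"array"},"newtons":{"type":"number"}},"required":["series"]}

```bash
mkdir -p pics; cat > h.py <<'E'
from plant import *
import numpy as np, cv2
from scipy.spatial.transform import Rotation as R
def cap(n,f=None):
    c=capture(n)
    if f: cv2.imwrite('pics/'+f,c['image'][:,:,::-1])
    return c
def ray(c,u,v,z):
    Rm=R.from_rotvec(np.ravel(c['rvec'])).as_matrix();t=np.ravel(c['tvec'])
    o=-Rm.T@t;d=Rm.T@np.array([(u-c['cx'])/c['fx'],(v-c['cy'])/c['fy'],1])
    return o+d*(z-o[2])/d[2]
def proj(c,p):
    return cv2.projectPoints(np.array(p,float).reshape(-1,1,3),np.ravel(c['rvec']),np.ravel(c['tvec']),np.array([[c['fx'],0,c['cx']],[0,c['fy'],c['cy']],[0,0,1.]]),None)[0][:,0]
def delta(pos,Rt):
    s=observe();R0=R.from_rotvec(s['tcp_rot'])
    return (R0.inv()*Rt).as_rotvec()/np.pi, R0.inv().apply(np.array(pos)-s['tool_pos'])/500
E
python3 - <<'E'
from h import *
s=observe();print(s); print(R.from_rotvec(s['tcp_rot']).as_matrix().round(3))
import pickle
d={n:cap(n,n+'0.png') for n in('scene','top')}
pickle.dump(d,open('c0.pkl','wb'))
for n,c in d.items():
    Rm=R.from_rotvec(np.ravel(c['rvec'])).as_matrix();print(n,c['fx'],-Rm.T@np.ravel(c['tvec']))
E
```

```text
{'clock': 0.0, 'q': array([ 1.22381682,  0.33388301,  0.03987533,  1.46627845, -0.0134063 ,
        1.34329573, -0.05848314]), 'joint_velocities': array([-0.00095443,  0.00104085,  0.00035205, -0.00013461, -0.00038483,
       -0.00013091,  0.0012625 ]), 'joint_torque': array([ 8.26338601e-04, -6.56354427e+01,  1.33549925e+00, -4.03799272e+01,
       -5.95124695e-02,  4.49204631e-02,  1.24929238e-04]), 'tool_pos': array([ 159.27039154, -629.69816048,  221.67380888]), 'tcp_rot': array([-3.11595606e+00, -3.88016987e-01,  4.68468392e-04]), 'force': array([-0.67885297, -0.04828889, -0.24077188]), 'wrist_torque': array([-0.04350642,  0.02154798,  0.04921749]), 'grip_force': 0.0, 'gripper_width': 87.2001638057023}
[[ 0.969  0.245 -0.   ]
 [ 0.245 -0.969  0.002]
 [-0.    -0.002 -1.   ]]
scene 584.7597450715533 [  74.58591807 1018.9015881   926.87445478]
top 558.6346694373042 [ 429.72205565  170.43130932 1302.42827643]
```

View pics/top0.png

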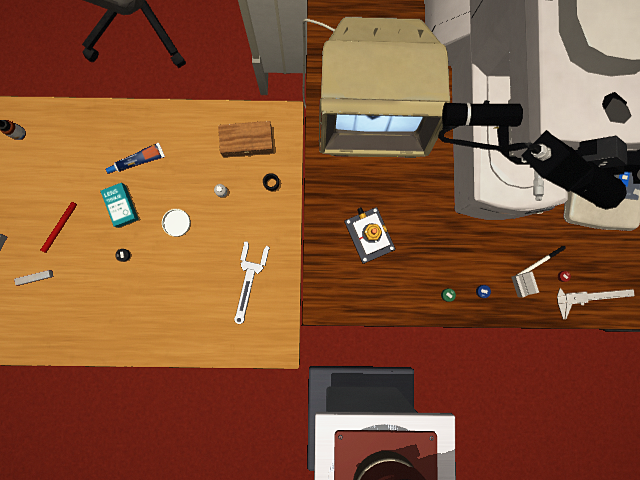

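View pics/scene0.png

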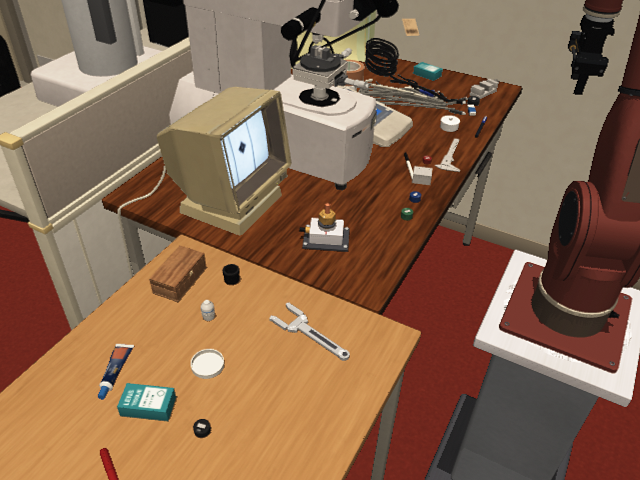

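The top view shows the fitting near (372,233), the wrench around (247,280) with its mouth up and left/right tips near (244,245)/(268,249), and the bystanders well clear of both.

```bash
python3 - <<'E'
from h import *
import pickle
d=pickle.load(open('c0.pkl','rb'));c=d['top'];im=c['image'][:,:,::-1]
hsv=cv2.cvtColor(im.copy(),cv2.COLOR_BGR2HSV)
def blobs(m,x0,y0,x1,y1,a=20):
    k=np.zeros_like(m);k[y0:y1,x0:x1]=m[y0:y1,x0:x1]
    return [q for q in cv2.findContours(k,0,2)[0] if cv2.contourArea(q)>a]
m=cv2.inRange(hsv,(15,120,120),(35,255,255))
for q in blobs(m,340,200,400,265): (x,y),r=cv2.minEnclosingCircle(q);print('nut',x,y,r,ray(c,x,y,80)[:2])
m=cv2.inRange(hsv,(0,0,150),(180,60,255))
for q in blobs(m,225,235,280,330): b=cv2.minAreaRect(q);print('wr',b,[ray(c,*p,5)[:2].round() for p in cv2.boxPoints(b)])
for q in blobs(m,340,200,400,265): b=cv2.minAreaRect(q);print('block',b,ray(c,*b[0],50)[:2])
for n,p in dict(t=(239,321),tip1=(244,244),tip2=(268,249),loupe=(271,183),obj=(221,190),dish=(176,222),green=(448,295),edge=(302,240),mon=(380,150)).items():print(n,ray(c,*p,5)[:2].round())
cv2.imwrite('pics/crop1.png',np.hstack([cv2.resize(im[195:275,335:415],(400,400),interpolation=2),cv2.resize(im[232:332,205:305],(400,400),interpolation=2)]))
E
```

```text
nut 372.6666564941406 231.5 8.348429679870605 [561.07690164  39.64644314]
wr ((246.94119262695312, 283.2353210449219), (25.70877456665039, 81.97704315185547), 14.03624439239502) [array([361., 371.]), array([544., 331.]), array([531., 272.]), array([347., 314.])]
block ((370.9827575683594, 233.29312133789062), (34.66490173339844, 25.998676300048828), 66.80140686035156) [560.18039508  40.22924373]
t [358. 338.]
tip1 [536. 331.]
tip2 [525. 275.]
loupe [681. 271.]
obj [662. 388.]
dish [585. 491.]
green [ 424. -144.]
edge [547. 197.]
mon [764.  15.]
```

View pics/crop1.png

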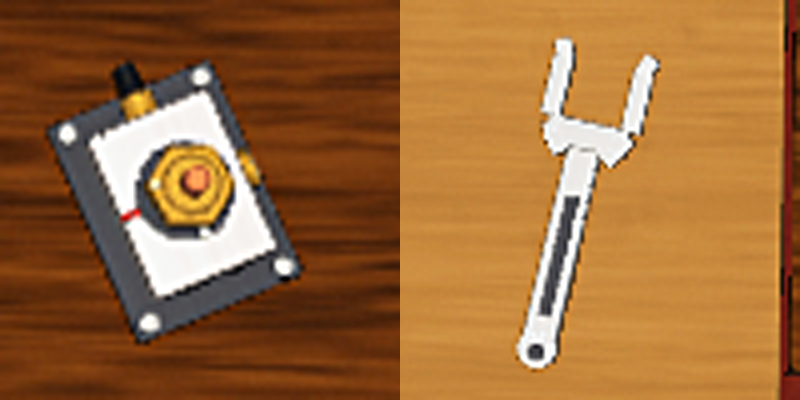

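The crop shows the fitting's hose stub up and slightly left (yaw about 0.38), the collar mark at (207,232) and the nut stripe at (155,183). The wrench yaw is about -0.23, with the jaw centre near (508,308). Next I'll move above the nut.

Request:
move_arm([
  [0,0,0,0.069,-0.069,0,-1],
  [0,0,0,0.069,-0.069,0,-1],
  [0,0,0,0.069,-0.069,0,-1],
  [0,0,0,0.069,-0.069,0,-1],
  [0,0,0,0.069,-0.069,0,-1],
  [0,0,0,0.069,-0.069,0,-1],
  [0,0,0,0.069,-0.069,0,-1],
  [0,0,0,0.069,-0.069,0,-1],
])

```text
clock: 0.9
tool_pos: [359.8, -292.9, 222.4]
tcp_rot: [3.117, 0.388, -0.0]
force: [0.8, -0.5, 1.6]
gripper_width: 87.0
grip_force: 0.0
```

Request:
move_arm([
  [0,0,0,0.069,-0.069,0,-1],
  [0,0,0,0.069,-0.069,0,-1],
  [0,0,0,0.069,-0.069,0,-1],
  [0,0,0,0.069,-0.069,0,-1],
  [0,0,0,0.069,-0.069,0,-1],
  [0,0,0,0.069,-0.069,0,-1],
  [0,0,0,0.069,-0.069,0,-1],
  [0,0,0,0.069,-0.069,0,-1],
])

```text
clock: 1.7
tool_pos: [559.8, 42.0, 222.5]
tcp_rot: [3.118, 0.387, -0.0]
force: [1.5, 0.0, 0.7]
gripper_width: 86.6
grip_force: 0.0
```

Request:
move_arm([
  [0,0,-0.047,0,0,0,-1],
  [0,0,-0.047,0,0,0,-1],
  [0,0,-0.047,0,0,0,-1],
  [0,0,-0.047,0,0,0,-1],
  [0,0,-0.047,0,0,0,-1],
  [0,0,-0.047,0,0,0,-1],
  [0,0,-0.047,0,0,0,-1],
  [0,0,-0.047,0,0,0,-1],
])

```text
clock: 2.5
tool_pos: [558.9, 40.3, 222.2]
tcp_rot: [-2.367, -2.065, 0.001]
force: [-0.1, 0.7, -0.6]
gripper_width: 86.9
grip_force: 0.0
```

```bash
python3 - <<'E'
from h import *
s=observe();print({k:np.round(v,2) for k,v in s.items()}); M=R.from_rotvec(s['tcp_rot']).as_matrix();print('psi',np.degrees(np.arctan2(M[1,0],M[0,0])),M[2].round(3))
c=cap('wrist','w1.png');Rm=R.from_rotvec(np.ravel(c['rvec'])).as_matrix();print(c['fx'],-Rm.T@np.ravel(c['tvec']),proj(c,[561,40,80]),Rm.round(2))
E
```

```text
{'clock': np.float64(2.5), 'q': array([ 0.52,  0.23, -0.78,  1.65,  0.17,  1.32, -0.42]), 'joint_velocities': array([ 0.15,  0.04, -0.18, -0.01,  0.06,  0.01,  1.42]), 'joint_torque': array([-1.210e+00, -4.778e+01, -5.480e+00, -3.967e+01, -1.800e-01,
       -1.000e-02, -3.000e+00]), 'tool_pos': array([558.89,  40.28, 222.2 ]), 'tcp_rot': array([-2.37, -2.07,  0.  ]), 'force': array([-0.15,  0.66, -0.59]), 'wrist_torque': array([-0.02, -0.08,  0.01]), 'grip_force': np.float64(0.0), 'gripper_width': np.float64(86.9)}
psi 82.21876018221742 [-0.    -0.001 -1.   ]
378.5698290948067 [568.32152271 112.91346301 384.33065851] [[319.46024727 225.5628021 ]] [[ 0.99 -0.13 -0.  ]
 [-0.13 -0.95  0.27]
 [-0.04 -0.27 -0.96]]
```

View pics/w1.png

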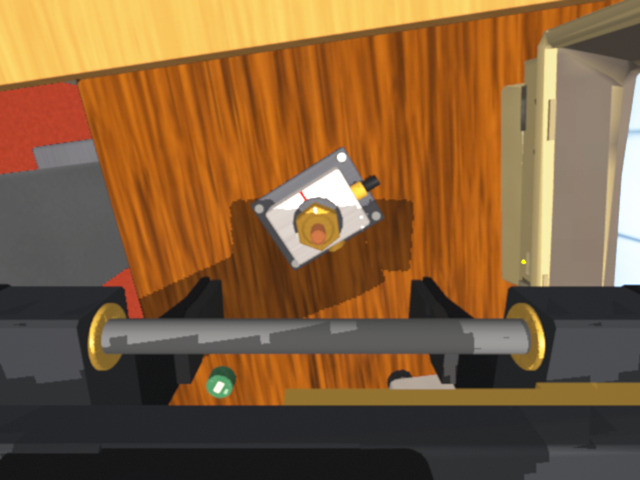

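The wrist view shows the nut at (318,228), with the copper tube end near (318,236), the white stripe at (316,210) and the red tick at (303,196). I'll compute the axis and the hex orientation.

```bash
python3 - <<'E'
from h import *
c=cap('wrist');im=c['image'][:,:,::-1].copy();hsv=cv2.cvtColor(im,cv2.COLOR_BGR2HSV)
x0,y0,x1,y1=285,195,350,255
print(observe()['tool_pos'])
for lo,hi,z,n in(((14,100,80),(40,255,255),80,'brass'),((4,100,80),(13,255,255),108,'copper'),((0,0,190),(180,70,255),80,'white')):
    m=cv2.inRange(hsv,lo,hi);k=np.zeros_like(m);k[y0:y1,x0:x1]=m[y0:y1,x0:x1]
    for q in cv2.findContours(k,0,2)[0]:
        a=cv2.contourArea(q)
        if a<3: continue
        (u,v),r=cv2.minEnclosingCircle(q);print(n,a,u,v,r,ray(c,u,v,z)[:2].round(1))
w=cv2.resize(im[175:275,255:385],(780,600),interpolation=2);cv2.imwrite('pics/w2.png',w)
E
```

```text
[558.93863568  40.25868697 222.21677512]
brass 197.0 339.28570556640625 247.0 11.97371768951416 [575.2  19.6]
brass 1474.0 317.509765625 225.753662109375 23.885971069335938 [559.3  40. ]
copper 6.0 328.5 253.5 5.522780418395996 [565.7  24. ]
copper 3.5 348.5 252.0 2.061652660369873 [581.1  23.3]
copper 3.5 347.6875 241.375 2.713636636734009 [581.3  31.8]
copper 229.0 317.5 234.0 10.30786418914795 [559.3  40.4]
white 12.5 315.0 210.0 3.0000998973846436 [559.   53.4]
white 493.0 327.0 215.7941131591797 30.272117614746094 [568.1  47.4]
white 767.5 303.5 224.5 31.66238021850586 [548.   42.5]
```

View pics/w2.png

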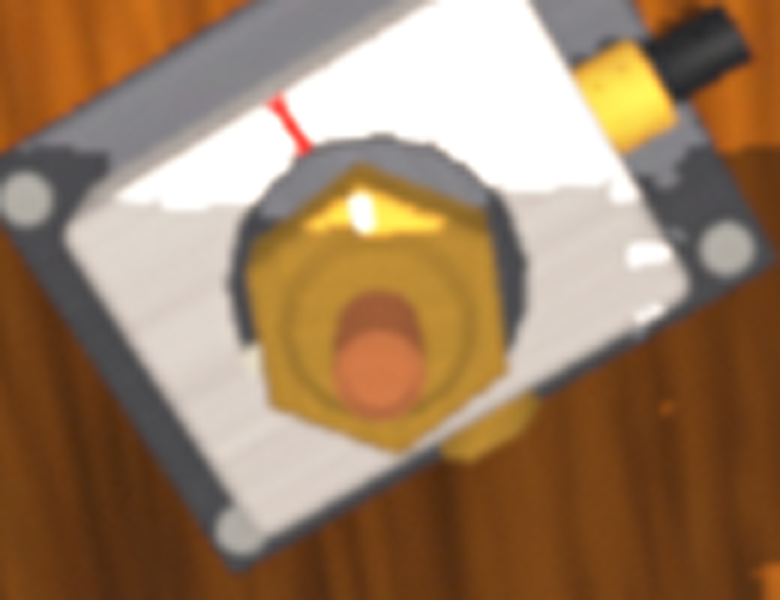

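The enlarged crop shows the hex top with corners near (398,450), (272,405) and (505,370), the stripe at (362,213) and the tube end at (378,370), in crop pixels.

```bash
python3 - <<'E'
from h import *
c=cap('wrist')
f=lambda u,v,z:ray(c,u/6+255-.5,v/6+175-.5,z)[:2]
P={n:f(*p) for n,p in dict(c1=(398,450,80),c2=(272,405,80),c3=(505,370,80),c5=(488,235,80),stripe=(362,213,80),tube=(378,369,108),mark=(250,357,57),tick0=(275,100,50),tick1=(305,150,50)).items()}
A=P['tube']
for n in P: d=P[n]-A;print(n,P[n].round(1),np.hypot(*d).round(1),np.degrees(np.arctan2(d[1],d[0])).round(1))
E=[f(*p,50) for p in((440,0),(110,195),(270,535),(60,225),(690,280))]
for i,j in((0,1),(2,3),(2,4)): d=E[i]-E[j];print(np.degrees(np.arctan2(d[1],d[0])))
s=observe();M=R.from_rotvec(s['tcp_rot']).as_matrix();print('psi',np.degrees(np.arctan2(M[1,0],M[0,0])),s['tool_pos'])
E
```

```text
c1 [559.3  19.3] 19.5 -89.4
c2 [542.8  28.2] 19.5 -147.0
c3 [575.6  28.8] 19.3 -31.4
c5 [575.7  48. ] 18.9 29.1
stripe [559.   53.4] 14.6 90.4
tube [559.1  38.8] 0.0 0.0
mark [538.7  29.7] 22.4 -155.8
tick0 [547.7  66.1] 29.6 112.7
tick1 [551.   58.2] 21.0 112.7
22.517837947189005
-65.77984165372128
-155.4376054086084
psi 81.6836800895655 [558.97070117  40.23099393 222.23197536]
```

Request:
move_arm([
  [0,0,-0.046,-0.003,0,0,-1],
  [0,0,0,0,0,0.08,-1],
  [0,0,0,0,0,0.08,-1],
  [0,0,0,0,0,0.08,-1],
  [0,0,0,0,0,0.05,-1],
  [0,0,0,0,0,0.026,-1],
  [0,0,0,0,0,0,-1],
  [0,0,0,0,0,0,-1],
])

```text
clock: 3.45
tool_pos: [559.7, 39.2, 65.7]
tcp_rot: [2.219, 2.222, 0.002]
force: [-0.1, 0.1, 1.0]
gripper_width: 87.2
grip_force: 0.0
```

```bash
cat >> h.py <<'E'
def st():
    s=observe();M=R.from_rotvec(s['tcp_rot']).as_matrix()
    print('t',round(s['clock'],2),'pos',s['tool_pos'].round(1),'psi',np.degrees(np.arctan2(M[1,0],M[0,0])).round(2),'tilt',M[2,:2].round(3),'F',s['force'].round(2),'T',s['wrist_torque'].round(3),'w',round(s['gripper_width'],1),'g',round(s['grip_force'],1),'q',s['q'].round(2))
E
python3 -c "
from h import *
st()"
```

```text
t 3.45 pos [559.7  39.2  65.7] psi 90.08 tilt [0.    0.001] F [-0.06  0.06  1.03] T [-0.054 -0.125  0.002] w 87.2 g 0.0 q [ 0.48  0.39 -0.75  1.83  0.3   1.04 -0.39]
```

Request:
move_arm([
  [0,0,0,0,0,0.003,1],
  [0,0,0,0,0,0,1],
  [0,0,0,0,0,0,1],
  [0,0,0,0,0,0,1],
  [0,0,0,0,0,0,1],
  [0,0,0,0,0,0,1],
], newtons=15)

```text
clock: 4.05
tool_pos: [559.0, 38.9, 63.2]
tcp_rot: [2.218, 2.224, 0.0]
force: [-0.3, 0.1, -0.6]
gripper_width: 46.7
grip_force: 0.0
```

```bash
python3 -c "
from h import *
st()"
```

```text
t 4.05 pos [559.   38.9  63.2] psi 90.15 tilt [-0.  0.] F [-0.33  0.12 -0.6 ] T [-0.014 -0.113  0.028] w 46.7 g 0.0 q [ 0.48  0.39 -0.75  1.83  0.31  1.04 -0.39]
```

Request:
move_arm([
  [0,0,0,0,0,0,1],
  [0,0,0,0,0,0,1],
  [0,0,0,0,0,0,1],
  [0,0,0,0,0,0,1],
])

```text
clock: 4.45
tool_pos: [559.8, 38.9, 63.3]
tcp_rot: [2.218, 2.224, 0.002]
force: [4.6, 0.7, -1.9]
gripper_width: 33.9
grip_force: 15.0
```

```bash
python3 -c "
from h import *
st()"
```

```text
t 4.45 pos [559.8  38.9  63.3] psi 90.15 tilt [0.    0.002] F [ 4.58  0.75 -1.95] T [-0.017 -1.223  0.088] w 33.9 g 15.0 q [ 0.48  0.39 -0.75  1.83  0.31  1.03 -0.39]
```

Request:
move_arm([
  [0,0,0,0,0.002,0,1],
  [0,0,0.03,0,0,0,1],
  [0,0,0.03,0,0,0,1],
  [0,0,0.03,0,0,0,1],
  [0,0,0.03,0,0,0,1],
  [0,0,0.03,0,0,0,1],
])

```text
clock: 5.05
tool_pos: [560.2, 38.9, 63.2]
tcp_rot: [2.679, 1.64, 0.001]
force: [3.0, -0.2, -1.1]
gripper_width: 33.8
grip_force: 15.0
```

```bash
python3 -c "
from h import *
st()"
```

```text
t 5.05 pos [560.2  38.9  63.2] psi 62.94 tilt [0. 0.] F [ 3.01 -0.19 -1.09] T [-0.098 -0.924  0.078] w 33.8 g 15.0 q [ 0.41  0.37 -0.66  1.83  0.26  1.02 -0.83]
```

Request:
move_arm([
  [0,0,0.025,0,0,0,1],
  [0,0,0.025,0,0,0,1],
  [0,0,0.025,0,0,0,1],
  [0,0,0,0,0,0,1],
])

```text
clock: 5.45
tool_pos: [560.4, 38.8, 63.1]
tcp_rot: [2.852, 1.317, 0.001]
force: [5.4, -0.8, -2.1]
gripper_width: 33.8
grip_force: 14.9
```

```bash
python3 -c "
from h import *
st()"
```

```text
t 5.45 pos [560.4  38.8  63.1] psi 49.57 tilt [0.    0.001] F [ 5.41 -0.78 -2.14] T [-0.141 -1.167 -0.065] w 33.8 g 14.9 q [ 0.37  0.36 -0.62  1.83  0.24  1.02 -1.05]
```

Request:
move_arm([
  [0,0,0.012,0,0.001,0,1],
  [0,0,0.012,0,0,0,1],
])

```text
clock: 5.65
tool_pos: [560.5, 38.8, 63.1]
tcp_rot: [-2.898, -1.212, -0.0]
force: [3.0, -0.0, -0.9]
gripper_width: 33.7
grip_force: 15.0
```

```bash
python3 -c "
from h import *
st()"
```

```text
t 5.65 pos [560.5  38.8  63.1] psi 45.4 tilt [ 0. -0.] F [ 3.02 -0.01 -0.9 ] T [ 0.059 -0.881  0.096] w 33.7 g 15.0 q [ 0.36  0.36 -0.6   1.83  0.24  1.02 -1.11]
```

Request:
move_arm([
  [0,0,0.012,0,0,0,1],
  [0,0,0.012,0,0,0,1],
])

```text
clock: 5.85
tool_pos: [560.5, 38.7, 63.1]
tcp_rot: [-2.942, -1.102, -0.0]
force: [5.0, -0.7, -1.9]
gripper_width: 33.8
grip_force: 15.0
```

```bash
python3 -c "
from h import *
st()"
```

```text
t 5.85 pos [560.5  38.7  63.1] psi 41.07 tilt [0. 0.] F [ 5.03 -0.74 -1.93] T [-0.015 -0.969  0.108] w 33.8 g 15.0 q [ 0.35  0.36 -0.59  1.84  0.23  1.02 -1.19]
```

Request:
move_arm([
  [0,0,0.012,0,0.001,0,1],
  [0,0,0.012,0,0,0,1],
])

```text
clock: 6.05
tool_pos: [560.6, 38.6, 63.0]
tcp_rot: [-2.981, -0.991, 0.0]
force: [3.0, 0.4, -1.3]
gripper_width: 33.8
grip_force: 15.0
```

```bash
python3 -c "
from h import *
st()"
```

```text
t 6.05 pos [560.6  38.6  63. ] psi 36.77 tilt [ 0.    -0.001] F [ 3.04  0.36 -1.32] T [ 0.25  -0.704  0.086] w 33.8 g 15.0 q [ 0.34  0.36 -0.58  1.84  0.22  1.02 -1.26]
```

Request:
move_arm([
  [0,0,0.012,0,0,0,1],
  [0,0,0.012,0,0,0,1],
])

```text
clock: 6.25
tool_pos: [560.6, 38.6, 63.0]
tcp_rot: [-3.016, -0.878, 0.0]
force: [2.6, 0.4, -2.4]
gripper_width: 34.0
grip_force: 15.0
```

```bash
python3 -c "
from h import *
st()"
```

```text
t 6.25 pos [560.6  38.6  63. ] psi 32.44 tilt [ 0. -0.] F [ 2.64  0.37 -2.4 ] T [ 0.226 -0.769  0.129] w 34.0 g 15.0 q [ 0.33  0.35 -0.56  1.84  0.22  1.02 -1.33]
```

Request:
move_arm([
  [0,0,0.012,0,0,0,1],
  [0,0,0.012,0,0,0,1],
])

```text
clock: 6.45
tool_pos: [560.6, 38.5, 63.0]
tcp_rot: [-3.047, -0.763, -0.0]
force: [3.8, 0.4, -1.9]
gripper_width: 33.9
grip_force: 15.0
```

```bash
python3 -c "
from h import *
st()"
```

```text
t 6.45 pos [560.6  38.5  63. ] psi 28.12 tilt [ 0. -0.] F [ 3.77  0.38 -1.9 ] T [ 0.185 -0.826  0.081] w 33.9 g 15.0 q [ 0.32  0.35 -0.55  1.84  0.21  1.01 -1.4 ]
```

Request:
move_arm([
  [0,0,0.012,0,0,0,1],
  [0,0,0.012,0,0,0,1],
])

```text
clock: 6.65
tool_pos: [560.7, 38.5, 63.0]
tcp_rot: [-3.074, -0.648, -0.0]
force: [3.8, 0.3, -2.6]
gripper_width: 33.8
grip_force: 15.0
```

```bash
python3 -c "
from h import *
st()"
```

```text
t 6.65 pos [560.7  38.5  63. ] psi 23.81 tilt [ 0. -0.] F [ 3.76  0.28 -2.63] T [ 0.099 -0.875  0.112] w 33.8 g 15.0 q [ 0.31  0.35 -0.54  1.84  0.21  1.01 -1.47]
```

Request:
move_arm([
  [0,0,0.012,0,0,0,1],
  [0,0,0.012,0,0,0,1],
])

```text
clock: 6.85
tool_pos: [560.7, 38.5, 63.0]
tcp_rot: [-3.096, -0.532, -0.0]
force: [4.6, -0.2, -2.1]
gripper_width: 34.0
grip_force: 15.0
```

```bash
python3 -c "
from h import *
st()"
```

```text
t 6.85 pos [560.7  38.5  63. ] psi 19.48 tilt [ 0. -0.] F [ 4.58 -0.18 -2.1 ] T [ 0.113 -0.949  0.096] w 34.0 g 15.0 q [ 0.3   0.35 -0.53  1.84  0.2   1.01 -1.54]
```

Request:
move_arm([
  [0,0,0.012,0,0,0,1],
  [0,0,0.012,0,0,0,1],
])

```text
clock: 7.05
tool_pos: [560.7, 38.4, 62.9]
tcp_rot: [-3.114, -0.414, -0.0]
force: [4.0, -0.3, -2.5]
gripper_width: 33.9
grip_force: 15.0
```

```bash
python3 -c "
from h import *
st()"
```

```text
t 7.05 pos [560.7  38.4  62.9] psi 15.16 tilt [ 0. -0.] F [ 3.99 -0.34 -2.5 ] T [ 0.066 -0.989  0.169] w 33.9 g 15.0 q [ 0.29  0.34 -0.51  1.84  0.2   1.01 -1.61]
```

Request:
move_arm([
  [0,0,0.01,0,0,0,1],
])

```text
clock: 7.15
tool_pos: [560.7, 38.4, 63.0]
tcp_rot: [-3.12, -0.364, -0.0]
force: [3.6, -0.2, -2.8]
gripper_width: 34.0
grip_force: 15.0
```

```bash
python3 -c "
from h import *
st()"
```

```text
t 7.15 pos [560.7  38.4  63. ] psi 13.32 tilt [ 0. -0.] F [ 3.55 -0.22 -2.79] T [ 0.1   -1.044  0.088] w 34.0 g 15.0 q [ 0.29  0.34 -0.51  1.84  0.19  1.01 -1.64]
```

Request:
move_arm([
  [0,0,0.01,0,0,0,1],
])

```text
clock: 7.25
tool_pos: [560.7, 38.4, 63.0]
tcp_rot: [-3.126, -0.314, -0.0]
force: [4.5, 0.4, -3.2]
gripper_width: 33.8
grip_force: 15.0
```

```bash
python3 -c "
from h import *
st()"
```

```text
t 7.25 pos [560.7  38.4  63. ] psi 11.47 tilt [ 0. -0.] F [ 4.53  0.43 -3.16] T [ 0.142 -1.023  0.155] w 33.8 g 15.0 q [ 0.28  0.34 -0.5   1.84  0.19  1.01 -1.67]
```

Noise so far; the turn stands at 1.37 rad. I'll carry on.

Request:
move_arm([
  [0,0,0.012,0,0,0,1],
  [0,0,0.012,0,0,0,1],
])

```text
clock: 7.45
tool_pos: [560.7, 38.3, 63.0]
tcp_rot: [-3.135, -0.195, -0.0]
force: [4.9, 0.6, -4.5]
gripper_width: 33.9
grip_force: 15.1
```

```bash
python3 -c "
from h import *
st()"
```

```text
t 7.45 pos [560.7  38.3  63. ] psi 7.11 tilt [ 0. -0.] F [ 4.88  0.56 -4.48] T [ 0.081 -1.146  0.394] w 33.9 g 15.1 q [ 0.27  0.34 -0.49  1.84  0.19  1.01 -1.74]
```

Request:
move_arm([
  [0,0,0.01,0,0,0,1],
])

```text
clock: 7.55
tool_pos: [560.5, 38.2, 63.0]
tcp_rot: [3.138, 0.146, -0.001]
force: [2.7, -1.1, -0.3]
gripper_width: 34.6
grip_force: 15.4
```

```bash
python3 -c "
from h import *
st()"
```

```text
t 7.55 pos [560.5  38.2  63. ] psi 5.33 tilt [-0.  0.] F [ 2.73 -1.13 -0.3 ] T [-0.152 -0.62   0.579] w 34.6 g 15.4 q [ 0.27  0.34 -0.49  1.84  0.18  1.01 -1.77]
```

Request:
move_arm([
  [0,0,0.01,0,0,0,1],
])

```text
clock: 7.65
tool_pos: [560.1, 38.1, 63.0]
tcp_rot: [3.14, 0.096, -0.002]
force: [-0.4, -1.1, 0.8]
gripper_width: 34.8
grip_force: 15.0
```

```bash
python3 -c "
from h import *
st()"
```

```text
t 7.65 pos [560.1  38.1  63. ] psi 3.52 tilt [-0.001  0.   ] F [-0.4  -1.05  0.8 ] T [-0.213 -0.025  0.624] w 34.8 g 15.0 q [ 0.26  0.34 -0.48  1.84  0.18  1.01 -1.8 ]
```

Torque rose clearly, so the nut is finger-tight. I'll release and lift.

Request:
move_arm([
  [0,0,-0.008,0,0,0,-1],
  [0,0,0,0,0,0,-1],
  [0,0,0,0,0,0,-1],
  [0,0,0,0,0,-0.07,-1],
  [0,0,0,0,0,-0.09,-1],
  [0,0,0,0,0,-0.09,-1],
  [0,0,0,0,0,-0.02,-1],
  [0,0,0,0,0,0,-1],
])

```text
clock: 8.45
tool_pos: [561.7, 38.4, 200.1]
tcp_rot: [3.138, 0.137, 0.006]
force: [0.1, -0.3, 0.1]
gripper_width: 85.5
grip_force: 0.0
```

```bash
python3 - <<'E'
from h import *
st();c=cap('wrist')
u,v=proj(c,[559.8,38.7,80])[0];print(u,v)
x0,y0=int(u)-65,int(v)-50
im=c['image'][y0:y0+100,x0:x0+130,::-1];cv2.imwrite('pics/w3.png',cv2.resize(im,(780,600),interpolation=2))
import pickle;pickle.dump((c,x0,y0),open('w3.pkl','wb'))
E
```

```text
t 8.45 pos [561.7  38.4 200.1] psi 5.01 tilt [0.004 0.   ] F [ 0.08 -0.25  0.09] T [-0.013  0.068  0.001] w 85.5 g 0.0 q [ 0.3   0.21 -0.5   1.69  0.11  1.27 -1.72]
314.4946105187845 234.80305489530662
```

View pics/w3.png

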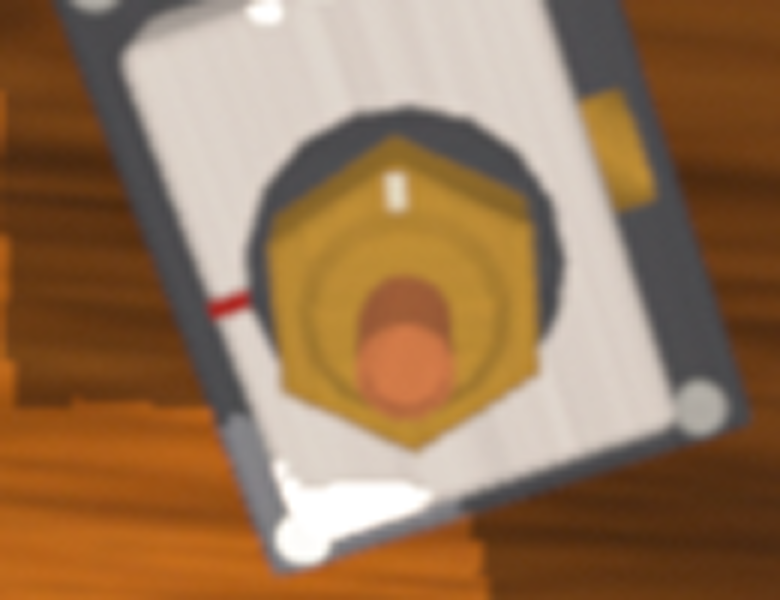

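The crop shows the nut stripe at (396,192), the near corner at (415,450), side corners at (285,390) and (537,375), and the tube at (404,370). The collar mark is hidden behind the nut, so I'll check it from the top camera.

```bash
python3 - <<'E'
from h import *
import pickle
c,x0,y0=pickle.load(open('w3.pkl','rb'))
f=lambda u,v,z:ray(c,u/6+x0-.5+.5/6,v/6+y0-.5+.5/6,z)[:2]
A=f(404,370,108);print(A)
for n,p in dict(c1=(415,450),c2=(285,390),c3=(537,375),st=(396,192),c4=(397,155)).items():
    d=f(*p,79.7)-A;print(n,np.hypot(*d).round(1),np.degrees(np.arctan2(d[1],d[0])).round(1))
# collar mark from top cam: small white in the dark collar annulus
import pickle
t0=pickle.load(open('c0.pkl','rb'))['top'];t1=cap('scene');s0=pickle.load(open('c0.pkl','rb'))['scene']
print(proj(s0,[559.5,38.7,57]))
E=[]
for z in (57,):
  for a in (203.5,):
    p=[559.5+20*np.cos(np.radians(a)),38.7+20*np.sin(np.radians(a)),57];print('expected mark top',proj(t0,p),'scene',proj(s0,p))
u,v=proj(s0,[559.5,38.7,65])[0].astype(int)
a=[cv2.resize(x['image'][v-25:v+25,u-25:u+25,::-1],(400,400),interpolation=2) for x in(s0,t1)]
cv2.imwrite('pics/s1.png',np.hstack(a))
E
```

```text
[559.7290092   37.57124899]
c1 19.3 -170.7
c2 19.0 130.5
c3 19.4 -112.5
st 15.3 8.9
c4 20.0 7.6
[[326.64738339 220.4785228 ]]
expected mark top [[375.51708362 241.47351022]] scene [[335.01919803 221.0827247 ]]
```

Request:
move_arm([
  [0,0,0,-0.0315,-0.0857,0,-1],
  [0,0,0,-0.0315,-0.0857,0,-1],
  [0,0,0,-0.0315,-0.0857,0,-1],
  [0,0,0,-0.0315,-0.0857,0,-1],
  [0,0,0,-0.0315,-0.0857,0,-1],
  [0,0,0,-0.0315,-0.0857,0,-1],
  [0,0,0,-0.0315,-0.0857,0,-1],
  [0,0,-0.047,0,0,0,-1],
])

```text
clock: 9.35
tool_pos: [419.3, 333.2, 196.4]
tcp_rot: [-3.117, -0.377, 0.006]
force: [-0.3, -0.3, 0.5]
gripper_width: 87.2
grip_force: 0.0
```

Request:
move_arm([
  [0,0,-0.047,0,0,0,-1],
  [0,0,-0.047,0,0,0,-1],
  [0,0,-0.047,0,0,0,-1],
  [0,0,-0.047,0,0,0,-1],
  [0,0,-0.047,0,0,0,-1],
  [0,0,-0.047,0,0,0,-1],
  [0,0,-0.047,0,0,0,-1],
  [0,0,-0.047,0,0,0,-1],
])

```text
clock: 10.15
tool_pos: [423.7, 326.7, 195.9]
tcp_rot: [-2.379, -2.05, 0.005]
force: [0.3, 0.5, 0.9]
gripper_width: 87.2
grip_force: 0.0
```

Request:
move_arm([
  [0,0,-0.047,0,0,0,-1],
  [0,0,-0.047,0,0,0,-1],
  [0,0,-0.047,0,0,0,-1],
  [0,0,-0.047,0,0,0,-1],
  [0,0,-0.047,0,0,0,-1],
  [0,0,-0.047,0,0,0,-1],
  [0,0,-0.047,0,0,0,-1],
  [0,0,-0.047,0,0,0,-1],
])

```text
clock: 10.95
tool_pos: [423.7, 326.7, 196.0]
tcp_rot: [-0.833, -3.026, 0.003]
force: [-0.8, 0.4, -0.1]
gripper_width: 86.9
grip_force: 0.0
```

Request:
move_arm([
  [0,0,-0.047,0,0,0,-1],
  [0,0,-0.047,0,0,0,-1],
  [0,0,0,0,0,0,-1],
])

```text
clock: 11.25
tool_pos: [423.8, 326.7, 196.2]
tcp_rot: [-0.385, -3.115, 0.002]
force: [-0.2, -0.3, 0.2]
gripper_width: 86.5
grip_force: 0.0
```

```bash
python3 - <<'E'
from h import *
st();c=cap('wrist');t=cap('top')
import pickle;pickle.dump((c,t),open('w4.pkl','wb'))
im=c['image'][:,:,::-1].copy()
a=cv2.resize(t['image'][195:275,335:415,::-1],(240,240),interpolation=2)
im[:240,:240]=a;cv2.imwrite('pics/w4.png',im)
E
```

```text
t 11.25 pos [423.8 326.7 196.2] psi 165.91 tilt [ 0.003 -0.001] F [-0.17 -0.3   0.17] T [ 0.059 -0.184  0.008] w 86.5 g 0.0 q [ 0.23  0.29 -1.12  1.74  0.27  1.29  0.37]
```

View pics/w4.png

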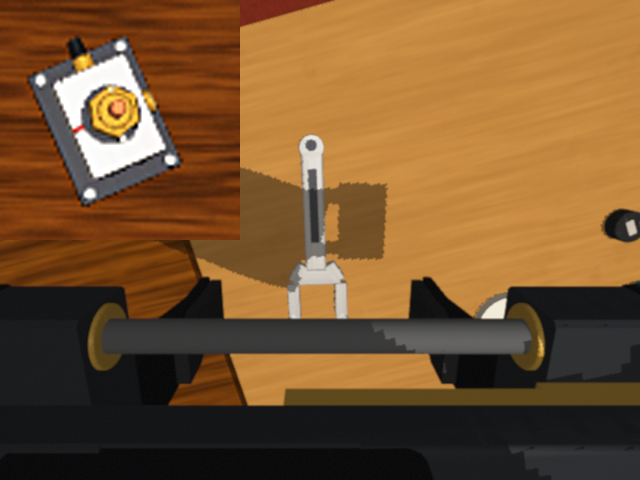

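The inset top view shows the collar mark at (124,139), the same place as at the start, so the collar has not moved. The wrist view shows the wrench handle from (311,136) to (318,265). The inner jaw edges are near columns 301 and 334.

```bash
python3 - <<'E'
from h import *
import pickle
c,t=pickle.load(open('w4.pkl','rb'));im=c['image'][:,:,::-1].copy();hsv=cv2.cvtColor(im,cv2.COLOR_BGR2HSV)
m=cv2.inRange(hsv,(0,0,30),(180,60,255));P=[]
for v in range(140,256,6):
    xs=np.where(m[v,280:350])[0]+280
    P.append(ray(c,(xs.min()+xs.max())/2,v,9)[:2]);
    if v%24==20: print(v,xs.min(),xs.max(),(np.hypot(*(ray(c,xs.max()+.5,v,9)-ray(c,xs.min()-.5,v,9)))).round(1))
vs=np.where(m[120:160,311])[0]+120;e=ray(c,311,vs.min(),9)[:2];print('end',vs.min(),e)
P=np.array(P);d,_,x,y=(lambda l:(l[:2],0,l[2],l[3]))(cv2.fitLine(P.astype(np.float32),cv2.DIST_HUBER,0,.01,.01).ravel())
if d[0]<0:d=-d
yaw=np.degrees(np.arctan2(d[1],d[0]));o=np.array([x,y]);e2=o+d*((e-o)@d);print('yaw',yaw,'jaw',e2+166*d,'grip',e2+81*d)
# jaw inner mid, head shoulder
row=m[300];print([ (i+280) for i in np.where(np.diff(row[280:360].astype(int)))[0]])
xs=[i+280+.5 for i in np.where(np.diff(row[280:360].astype(int)))[0]]
print([ray(c,u,300,9)[:2].round(1) for u in xs])
for v in (255,260,265,270,280,286,290): print(v, [(i+280) for i in np.where(np.diff(m[v,280:360].astype(int)))[0]], ((ray(c,318,v,9)[:2]-e2)@d).round(1))
E
```

```text
Traceback (most recent call last):
TypeError: return arrays must be of ArrayType
```

```bash
python3 - <<'E'
from h import *
import pickle
c,t=pickle.load(open('w4.pkl','rb'));im=c['image'][:,:,::-1].copy();hsv=cv2.cvtColor(im,cv2.COLOR_BGR2HSV)
m=cv2.inRange(hsv,(0,0,30),(180,60,255));P=[]
for v in range(140,256,6):
    xs=np.where(m[v,295:330])[0]+295
    P.append(ray(c,(xs.min()+xs.max())/2,v,9)[:2]);
    if v%24==20: print(v,xs.min(),xs.max())
vs=np.where(m[120:160,311])[0]+120;e=ray(c,311,vs.min(),9)[:2];print('end',vs.min(),e)
P=np.array(P);l=cv2.fitLine(P.astype(np.float32),cv2.DIST_HUBER,0,.01,.01).ravel();d=l[:2];o=l[2:]
if d[0]<0:d=-d
yaw=np.degrees(np.arctan2(d[1],d[0]));e2=o+d*((e-o)@d);print('yaw',yaw,'jaw',e2+166*d,'grip',e2+81*d)
xs=[i+280+.5 for i in np.where(np.diff(m[300,280:360].astype(int)))[0]]
print(xs,[ray(c,u,300,9)[:2].round(1) for u in xs])
for v in (255,260,265,270,280,286,290): print(v, [(i+280) for i in np.where(np.diff(m[v,280:360].astype(int)))[0]], ((ray(c,318,v,9)[:2]-e2)@d).round(1))
E
```

```text
140 301 321
164 301 322
188 303 323
212 304 323
236 305 324
end 135 [350.89760515 339.53589043]
yaw -11.875276 jaw [513.22943313 304.82720237] grip [430.04860885 322.31866508]
[np.float64(287.5), np.float64(299.5), np.float64(334.5), np.float64(346.5)] [array([499.7, 277.4]), array([502.6, 289.1]), array([511.2, 323.1]), array([514.1, 334.8])]
255 [np.int64(305), np.int64(324)] 112.3
260 [np.int64(305), np.int64(325)] 117.4
265 [np.int64(295), np.int64(336)] 122.5
270 [np.int64(292), np.int64(340)] 127.7
280 [np.int64(291), np.int64(340)] 138.2
286 [np.int64(287), np.int64(298), np.int64(334), np.int64(346)] 144.5
290 [np.int64(287), np.int64(298), np.int64(334), np.int64(346)] 148.8
```

Request:
move_arm([
  [0,0,-0.012,-0.014,-0.0055,0,-1],
  [0,0,0,0,0,0.09,-1],
  [0,0,0,0,0,0.09,-1],
  [0,0,0,0,0,0.09,-1],
  [0,0,0,0,0,0.07,-1],
  [0,0,0,0,0,0.03,-1],
  [0,0,0,0,0,0,-1],
  [0,0,0,0,0,0,-1],
], newtons=50)

```text
clock: 12.15
tool_pos: [431.2, 323.8, 14.3]
tcp_rot: [0.332, 3.123, 0.002]
force: [-0.3, 1.5, 0.3]
gripper_width: 87.0
grip_force: 0.0
```

```bash
python3 -c "
from h import *
st()"
```

```text
t 12.15 pos [431.2 323.8  14.3] psi 167.86 tilt [-0.001  0.001] F [-0.29  1.52  0.28] T [ 0.054 -0.19  -0.015] w 87.0 g 0.0 q [ 0.08  0.51 -0.97  1.91  0.51  0.99  0.24]
```

Request:
move_arm([
  [0,0,0,0,0,0.012,-1],
  [0,0,0,0,0,0.012,1],
  [0,0,0,0,0,0,1],
  [0,0,0,0,0,0,1],
  [0,0,0,0,0,0,1],
  [0,0,0,0,0,0,1],
  [0,0,0,0,0,0,1],
  [0,0,0,0,0,0,1],
], newtons=50)

```text
clock: 12.95
tool_pos: [430.7, 323.0, 1.1]
tcp_rot: [0.331, 3.124, 0.0]
force: [0.5, 0.5, -0.5]
gripper_width: 38.9
grip_force: 0.0
```

Request:
move_arm([
  [0,0,0,0,0,0,1],
  [0,0,0,0,0,0,1],
  [0,0,0,0,0,0,1],
  [0,0,0,0,0,0,1],
  [0,0,0,0,0,0,1],
  [0,0,0,0,0,0,1],
])

```text
clock: 13.55
tool_pos: [430.7, 323.0, 1.1]
tcp_rot: [-0.331, -3.124, -0.0]
force: [0.4, 0.4, -0.9]
gripper_width: 19.2
grip_force: 50.0
```

```bash
python3 -c "
from h import *
st()"
```

```text
t 13.55 pos [430.7 323.    1.1] psi 167.91 tilt [0. 0.] F [ 0.39  0.4  -0.93] T [ 0.115 -0.164  0.018] w 19.2 g 50.0 q [ 0.07  0.53 -0.96  1.92  0.53  0.97  0.22]
```

Request:
move_arm([
  [0,0,0,0,0,-0.04,1],
  [0,0,0,0,0,-0.08,1],
  [0,0,0,0,0,-0.08,1],
  [0,0,0,0,0,-0.08,1],
  [0,0,0,-0.0327,-0.0779,0,1],
  [0,0,0,-0.0327,-0.0779,0,1],
  [0,0,0,-0.0327,-0.0779,0,1],
  [0,0,0,-0.0327,-0.0779,0,1],
])

```text
clock: 14.35
tool_pos: [461.9, 155.2, 141.0]
tcp_rot: [0.33, 3.124, -0.001]
force: [0.3, -0.4, -1.6]
gripper_width: 19.4
grip_force: 50.0
```

Request:
move_arm([
  [0,0,0,-0.0327,-0.0779,0,1],
  [0,0,0,-0.0327,-0.0779,0,1],
  [0,0,0,-0.0327,-0.0779,0,1],
  [0,0,0,-0.0327,-0.0779,0,1],
  [0,0,0,-0.0327,-0.0779,0,1],
  [0,0,0,-0.0327,-0.0779,0,1],
  [0,0,-0.045,0,0,0,1],
  [0,0,-0.045,0,0,0,1],
])

```text
clock: 15.15
tool_pos: [508.7, -93.6, 140.6]
tcp_rot: [0.117, -3.139, -0.001]
force: [0.6, 0.4, -1.8]
gripper_width: 19.1
grip_force: 50.0
```

Request:
move_arm([
  [0,0,-0.045,0,0,0,1],
  [0,0,-0.045,0,0,0,1],
  [0,0,-0.045,0,0,0,1],
  [0,0,-0.045,0,0,0,1],
  [0,0,-0.045,0,0,0,1],
  [0,0,-0.045,0,0,0,1],
  [0,0,-0.045,0,0,0,1],
  [0,0,-0.042,0,0,0,1],
])

```text
clock: 15.95
tool_pos: [508.7, -92.2, 140.8]
tcp_rot: [1.772, -2.593, -0.0]
force: [-0.8, 0.1, -1.3]
gripper_width: 19.3
grip_force: 50.0
```

Request:
move_arm([
  [0,0,0,0,0,0,1],
])

```text
clock: 16.05
tool_pos: [508.8, -92.1, 140.8]
tcp_rot: [1.768, -2.597, -0.001]
force: [0.7, 0.6, -1.9]
gripper_width: 18.9
grip_force: 50.0
```

```bash
cat >> h.py <<'E'
def jaw(axis,yaw,z,back):
    "rows units to go to TCP with jaw centre 'back' mm short of axis at wrench yaw (deg)"
    w=np.radians(yaw);p=np.array(axis)-(85+back)*np.array([np.cos(w),np.sin(w)])
    a=w+np.pi;M=np.array([[np.cos(a),np.sin(a),0],[np.sin(a),-np.cos(a),0],[0,0,-1]])
    r,t=delta([*p,z],R.from_matrix(M));print('target',p.round(1),'turn',r.round(4),'shift',t.round(4),'mm',(t*500).round(1))
E
python3 -c "
from h import *
st();jaw([560.2,38.4],68.5,63.5,50)"
```

```text
t 16.05 pos [508.8 -92.1 140.8] psi -111.5 tilt [-0.     0.001] F [ 0.67  0.6  -1.89] T [ 0.115 -0.022  0.011] w 18.9 g 50.0 q [ 1.14  0.34 -1.21  1.85  0.35  1.19  2.58]
target [510.7 -87.2] turn [ 0.0002  0.0001 -0.    ] shift [-0.0105 -0.0002  0.1545] mm [-5.3 -0.1 77.3]
```

Request:
move_arm([
  [0,0,0,0,0,0.05,1],
  [0,0,0,0,0,0.06,1],
  [0,0,0,0,0,0.0445,1],
  [0,0,0,-0.012,0,0,1],
  [0,0,0,-0.02,0,0,1],
  [0,0,0,-0.02,0,0,1],
  [0,0,0,0,0,0,1],
])

```text
clock: 16.75
tool_pos: [520.2, -65.6, 65.3]
tcp_rot: [-1.767, 2.595, -0.002]
force: [-0.5, 0.4, -2.1]
gripper_width: 19.0
grip_force: 50.0
```

```bash
python3 -c "
from h import *
st();jaw([560.2,38.4],68.5,63.5,0)"
```

```text
t 16.75 pos [520.2 -65.6  65.3] psi -111.51 tilt [-0.001 -0.002] F [-0.51  0.44 -2.14] T [ 0.156 -0.051 -0.028] w 19.0 g 50.0 q [ 0.98  0.45 -1.12  1.91  0.46  1.07  2.44]
target [529.  -40.7] turn [-0.0007  0.0004 -0.    ] shift [-0.0529  0.0017  0.0038] mm [-26.4   0.9   1.9]
```

Request:
move_arm([
  [0,0,0,-0.01,0.0015,0.003,1],
  [0,0,0,-0.01,0,0,1],
  [0,0,0,-0.01,0,0,1],
  [0,0,0,-0.01,0,0,1],
  [0,0,0,0,0,0,1],
])

```text
clock: 17.25
tool_pos: [525.6, -48.2, 62.4]
tcp_rot: [-1.766, 2.597, 0.0]
force: [0.6, 0.3, -1.0]
gripper_width: 19.6
grip_force: 50.0
```

```bash
python3 -c "
from h import *
st();jaw([560.2,38.4],68.5,63.5,0)"
```

```text
t 17.25 pos [525.6 -48.2  62.4] psi -111.57 tilt [-0.001 -0.   ] F [ 0.62  0.33 -1.02] T [ 0.11  -0.088 -0.036] w 19.6 g 50.0 q [ 0.94  0.46 -1.11  1.9   0.47  1.07  2.4 ]
target [529.  -40.7] turn [-0.      0.0002 -0.0004] shift [-0.0165 -0.0009 -0.0021] mm [-8.2 -0.5 -1.1]
```

Request:
move_arm([
  [0,0,0,-0.006,-0.0005,-0.002,1],
  [0,0,0,-0.006,0,0,1],
  [0,0,0,-0.003,0,0,1],
  [0,0,0,0,0,0,1],
])

```text
clock: 17.65
tool_pos: [528.3, -41.9, 63.3]
tcp_rot: [-1.766, 2.598, 0.0]
force: [-1.6, 0.1, -2.2]
gripper_width: 18.9
grip_force: 50.0
```

```bash
python3 -c "
from h import *
st();jaw([560.2,38.4],68.5,63.5,0)"
```

```text
t 17.65 pos [528.3 -41.9  63.3] psi -111.6 tilt [-0.  0.] F [-1.58  0.08 -2.16] T [ 0.129 -0.026  0.012] w 18.9 g 50.0 q [ 0.92  0.47 -1.11  1.89  0.48  1.08  2.38]
target [529.  -40.7] turn [ 0.      0.     -0.0006] shift [-0.0028 -0.0004 -0.0004] mm [-1.4 -0.2 -0.2]
```

Request:
move_arm([
  [0,0,0.0167,-0.0015,0.0089,0,1],
  [0,0,0.0167,-0.0002,0.0089,0,1],
])

```text
clock: 17.85
tool_pos: [520.4, -37.9, 63.2]
tcp_rot: [-1.624, 2.689, 0.0]
force: [1.8, -0.2, -1.8]
gripper_width: 19.5
grip_force: 50.0
```

```bash
python3 -c "
from h import *
st();jaw([560.2,38.4],62.5,63.5,0)"
```

```text
t 17.85 pos [520.4 -37.9  63.2] psi -117.76 tilt [-0.  0.] F [ 1.79 -0.25 -1.78] T [ 0.138 -0.436  0.034] w 19.5 g 50.0 q [ 0.92  0.44 -1.1   1.91  0.45  1.06  2.29]
target [521. -37.] turn [ 0.0001  0.0001 -0.0015] shift [-0.0022 -0.0002 -0.0005] mm [-1.1 -0.1 -0.3]
```

Request:
move_arm([
  [0,0,0.0167,-0.0002,0.0089,0,1],
])

```text
clock: 17.95
tool_pos: [517.1, -35.7, 63.5]
tcp_rot: [-1.552, 2.73, -0.001]
force: [3.8, -0.1, -2.1]
gripper_width: 19.3
grip_force: 50.1
```

```bash
python3 -c "
from h import *
st();jaw([560.2,38.4],59.5,63.5,0)"
```

```text
t 17.95 pos [517.1 -35.7  63.5] psi -120.76 tilt [-0.001 -0.001] F [ 3.82 -0.13 -2.12] T [ 0.174 -0.962  0.142] w 19.3 g 50.1 q [ 0.91  0.43 -1.09  1.92  0.44  1.06  2.24]
target [517.1 -34.8] turn [-0.0004  0.0003 -0.0015] shift [-0.0015  0.001   0.0001] mm [-0.8  0.5  0. ]
```

Request:
move_arm([
  [0,0,0.007,-0.0002,0.0037,0,1],
])

```text
clock: 18.05
tool_pos: [515.8, -34.7, 63.7]
tcp_rot: [-1.523, 2.746, -0.002]
force: [5.2, -0.3, -2.7]
gripper_width: 19.2
grip_force: 50.1
```

```bash
cat >> h.py <<'E'
def tq(ax=(560.2,38.4)):
    st();s=observe();r=(s['tool_pos'][:2]-ax)/1e3;F=s['force'];print('axis torque',(r[0]*F[1]-r[1]*F[0]+s['wrist_torque'][2]).round(2))
E
python3 -c "
from h import *
tq();jaw([560.2,38.4],58,63.5,0)"
```

```text
t 18.05 pos [515.8 -34.7  63.7] psi -121.96 tilt [-0.001 -0.002] F [ 5.15 -0.27 -2.68] T [ 0.072 -1.093  0.324] w 19.2 g 50.1 q [ 0.91  0.42 -1.09  1.93  0.43  1.05  2.22]
axis torque 0.71
target [515.2 -33.7] turn [-0.0006  0.0003  0.0002] shift [-0.001   0.0022  0.0005] mm [-0.5  1.1  0.2]
```

Request:
move_arm([
  [0,0,0.007,-0.0002,0.0037,0,1],
])

```text
clock: 18.15
tool_pos: [514.6, -33.8, 63.8]
tcp_rot: [-1.494, 2.761, -0.002]
force: [5.6, 1.0, -2.7]
gripper_width: 19.1
grip_force: 50.2
```

```bash
python3 -c "
from h import *
tq();jaw([560.2,38.4],57,63.5,0)"
```

```text
t 18.15 pos [514.6 -33.8  63.8] psi -123.17 tilt [-0.001 -0.002] F [ 5.61  0.99 -2.67] T [ 0.015 -1.332  0.341] w 19.1 g 50.2 q [ 0.91  0.42 -1.09  1.93  0.43  1.05  2.2 ]
axis torque 0.7
target [513.9 -32.9] turn [-0.0007  0.0004 -0.001 ] shift [-0.0007  0.0021  0.0006] mm [-0.4  1.1  0.3]
```

Request:
move_arm([
  [0,0,0.0194,-0.0004,0.0104,0,1],
  [0,0,0.0194,-0.0003,0.0104,0,1],
  [0,0,0.0194,-0.0003,0.0104,0,1],
  [0,0,0.0194,-0.0003,0.0104,0,1],
  [0,0,0.0194,-0.0003,0.0104,0,1],
])

```text
clock: 18.65
tool_pos: [495.2, -16.9, 63.7]
tcp_rot: [-1.055, 2.957, -0.002]
force: [4.9, -1.7, -1.9]
gripper_width: 19.2
grip_force: 50.2
```

```bash
python3 -c "
from h import *
tq();jaw([560.2,38.4],39,63.5,0)"
```

```text
t 18.65 pos [495.2 -16.9  63.7] psi -140.74 tilt [-0.001 -0.002] F [ 4.94 -1.67 -1.89] T [-0.398 -1.279  0.399] w 19.2 g 50.2 q [ 0.88  0.34 -1.05  1.98  0.35  1.02  1.91]
axis torque 0.78
target [494.1 -15.1] turn [-0.0006  0.0004  0.0014] shift [-0.0007  0.0041  0.0005] mm [-0.3  2.   0.2]
```

Request:
move_arm([
  [0,0,0.0194,-0.0005,0.0108,0,1],
  [0,0,0.0194,-0.0004,0.0104,0,1],
  [0,0,0.0194,-0.0003,0.0104,0,1],
  [0,0,0.0194,-0.0003,0.0104,0,1],
  [0,0,0.0194,-0.0003,0.0104,0,1],
  [0,0,0.0194,-0.0003,0.0104,0,1],
  [0,0,0.0194,-0.0003,0.0104,0,1],
])

```text
clock: 19.35
tool_pos: [478.2, 15.0, 63.6]
tcp_rot: [-0.404, 3.115, -0.002]
force: [3.1, -4.1, -2.6]
gripper_width: 19.3
grip_force: 50.2
```

```bash
python3 -c "
from h import *
tq();jaw([560.2,38.4],15,63.5,0)"
```

```text
t 19.35 pos [478.2  15.   63.6] psi -165.2 tilt [-0.001 -0.002] F [ 3.08 -4.13 -2.6 ] T [-0.893 -1.03   0.413] w 19.3 g 50.2 q [ 0.78  0.28 -1.    2.01  0.28  0.99  1.47]
axis torque 0.82
target [478.1  16.4] turn [-0.0005  0.0002 -0.0011] shift [-0.0004  0.0028  0.0001] mm [-0.2  1.4  0.1]
```

Request:
move_arm([
  [0,0,0.0194,-0.0004,0.0107,0,1],
  [0,0,0.0194,-0.0004,0.0104,0,1],
  [0,0,0.0194,-0.0003,0.0104,0,1],
  [0,0,0.0194,-0.0003,0.0104,0,1],
  [0,0,0.0194,-0.0003,0.0104,0,1],
  [0,0,0.0194,-0.0003,0.0104,0,1],
  [0,0,0.0194,-0.0003,0.0104,0,1],
  [0,0,0.0194,-0.0003,0.0104,0,1],
])

```text
clock: 20.15
tool_pos: [476.9, 56.0, 63.2]
tcp_rot: [-0.36, -3.121, 0.003]
force: [1.8, -5.7, -1.6]
gripper_width: 19.2
grip_force: 50.2
```

```bash
python3 -c "
from h import *
tq();jaw([560.2,38.4],-13,63.5,0)"
```

```text
t 20.15 pos [476.9  56.   63.2] psi 166.86 tilt [-0.    -0.002] F [ 1.77 -5.73 -1.56] T [-1.184 -0.57   0.38 ] w 19.2 g 50.2 q [ 0.64  0.26 -0.93  2.01  0.25  0.99  0.92]
axis torque 0.83
target [477.4  57.5] turn [-0.0007  0.     -0.0008] shift [-0.0002  0.0032 -0.0006] mm [-0.1  1.6 -0.3]
```

Request:
move_arm([
  [0,0,0.0194,-0.0004,0.0107,0,1],
  [0,0,0.0194,-0.0004,0.0104,0,1],
  [0,0,0.0194,-0.0003,0.0104,0,1],
  [0,0,0.0194,-0.0003,0.0104,0,1],
  [0,0,0.0167,-0.0003,0.009,0,1],
  [0,0,0,0,0,0,1],
])

```text
clock: 20.75
tool_pos: [486.0, 79.9, 63.0]
tcp_rot: [-0.813, -3.034, 0.003]
force: [0.4, -5.8, -1.7]
gripper_width: 19.4
grip_force: 50.1
```

```bash
python3 -c "
from h import *
tq();jaw([560.2,38.4],-31.5,63.5,0);s=observe();d=s['tool_pos'][:2]-[560.2,38.4];print(np.degrees(np.arctan2(d[1],d[0])))"
```

```text
t 20.75 pos [486.   79.9  63. ] psi 149.98 tilt [ 0.    -0.002] F [ 0.37 -5.76 -1.74] T [-1.245 -0.218  0.271] w 19.4 g 50.1 q [ 0.54  0.28 -0.88  1.98  0.26  0.99  0.58]
axis torque 0.68
target [487.7  82.8] turn [-0.0007 -0.      0.0082] shift [-0.0001  0.0068 -0.001 ] mm [-0.   3.4 -0.5]
150.77700628617643
```

Request:
move_arm([
  [0,0,-0.018,0,-0.0095,0,1],
  [0,0,-0.018,0,-0.0095,0,1],
  [0,0,0,0,0,0,1],
])

```text
clock: 21.05
tool_pos: [481.4, 71.9, 63.1]
tcp_rot: [-0.638, -3.075, 0.001]
force: [1.1, -0.8, -0.6]
gripper_width: 18.9
grip_force: 50.0
```

```bash
python3 -c "
from h import *
tq();jaw([560.2,38.4],-26,63.5,0);s=observe();d=s['tool_pos'][:2]-[560.2,38.4];print(np.degrees(np.arctan2(d[1],d[0])),np.hypot(*d))"
```

```text
t 21.05 pos [481.4  71.9  63.1] psi 156.58 tilt [ 0.001 -0.001] F [ 1.1  -0.81 -0.59] T [-0.072 -0.135  0.031] w 18.9 g 50.0 q [ 0.58  0.27 -0.9   2.    0.25  0.99  0.71]
axis torque 0.06
target [483.8  75.7] turn [-0.0002 -0.0002  0.0143] shift [-0.0015  0.0088 -0.0007] mm [-0.8  4.4 -0.4]
156.95547790216784 85.68658017961756
```

Request:
move_arm([
  [0,0,0,0.01,0,0,1],
  [0,0,0,0.015,0,0,1],
  [0,0,0,0.02,0,0,1],
  [0,0,0,0.03,0,0,1],
  [0,0,0,0.035,0,0,1],
  [0,0,0,0,0,0,1],
])

```text
clock: 21.65
tool_pos: [428.4, 96.0, 62.9]
tcp_rot: [-0.636, -3.075, 0.002]
force: [-0.1, -0.6, -0.7]
gripper_width: 19.5
grip_force: 50.0
```

```bash
python3 - <<'E'
from h import *
tq();t=cap('top');c=cap('wrist')
import pickle;pickle.dump((t,c),open('w5.pkl','wb'))
a=cv2.resize(t['image'][195:275,335:415,::-1],(400,400),interpolation=2)
b=cv2.resize(c['image'][:,:,::-1],(400,300));b=cv2.copyMakeBorder(b,0,100,0,0,cv2.BORDER_CONSTANT)
cv2.imwrite('pics/w5.png',np.hstack([a,b]))
E
```

```text
t 21.65 pos [428.4  96.   62.9] psi 156.64 tilt [ 0.001 -0.002] F [-0.14 -0.62 -0.7 ] T [ 0.079 -0.088  0.034] w 19.5 g 50.0 q [ 0.6   0.16 -0.96  2.1   0.16  0.96  0.71]
axis torque 0.12
```

View pics/w5.png

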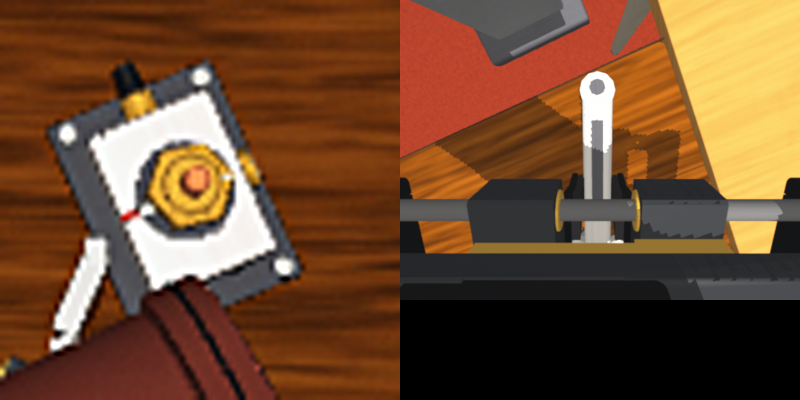

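The crop shows the collar mark at (148,210), next to the red tick at (130,215), with the nut stripe at (227,177). I'll measure the angle.

```bash
python3 - <<'E'
from h import *
import pickle
t,_=pickle.load(open('w5.pkl','rb'));t0=pickle.load(open('c0.pkl','rb'))['top']
def cen(im,u,v,r=3):
    p=im[v-r:v+r+1,u-r:u+r+1].astype(float);return p.min(2).astype(int)
f=lambda c,u,v,z:ray(c,u,v,z)[:2]
for nm,c,(u,v) in(('init',t0,(335+206/5,195+232/5)),('now',t,(335+148/5,195+210/5))):
    u,v=int(round(u-.4)),int(round(v-.4));print(nm,u,v);print(cen(c['image'],u,v))
# axis in top cam: brass circle centre from tube & calibrated
m=cv2.inRange(cv2.cvtColor(t['image'].copy(),cv2.COLOR_RGB2HSV),(3,90,80),(12,255,255));k=np.argwhere(m[215:245,360:386]);print('tube px',k.mean(0)[::-1]+[360,215],len(k),f(t,*(k.mean(0)[::-1]+[360,215]),108))
print('expected axis px at 57:',proj(t,[559.5,38.7,57]))
for a in (100,105,110,113.5,117): print(a,proj(t,[559.5+20*np.cos(np.radians(a)),38.7+20*np.sin(np.radians(a)),57]).round(1))
for a in (200,203.5,207): print(a,proj(t,[559.5+20*np.cos(np.radians(a)),38.7+20*np.sin(np.radians(a)),57]).round(1))
E
```

```text
init 376 241
[[ 52  61  60  61  57  38  52]
 [ 30  32  32  24  22  59  90]
 [ 29  39 120 105  11  96 153]
 [ 60  44 255 255 141 156 255]
 [112  97 165 202 253 254 248]
 [255 255 254 246 241 244 243]
 [248 249 245 241 237 241 242]]
now 364 237
[[255  89  55   6  27  59  53]
 [255 110  73 108  38  38  62]
 [255  68 174 255 169  19  46]
 [ 48  21 255 255 192  45  10]
 [111 175 165  50  56  67  34]
 [255 255 255 146  64  66  75]
 [255 253 255 255 145  73  64]]
tube px [379.29268293 223.43902439] 41 [575.73877986  28.3893861 ]
expected axis px at 57: [[371.98741738 233.28492977]]
100 [[363.2 234.7]]
105 [[363.4 235.5]]
110 [[363.6 236.2]]
113.5 [[363.8 236.7]]
117 [[364.  237.2]]
200 [[375.  241.7]]
203.5 [[375.5 241.5]]
207 [[376.  241.2]]
```

The collar has turned about 88–91°, in line with the tick. I'll lay the wrench back down at its original place.

Request:
move_arm([
  [0,0,0,0.02,0,-0.04,1],
  [0,0,0,0,0,-0.04,1],
  [0,0,0,0.031,0.0837,0,1],
  [0,0,0,0.031,0.0837,0,1],
  [0,0,0,0.031,0.0837,0,1],
  [0,0,0,0.031,0.0837,0,1],
  [0,0,0,0.031,0.0837,0,1],
  [0,0,0,0,0,0,1],
])

```text
clock: 22.55
tool_pos: [432.4, 328.9, 103.6]
tcp_rot: [-0.627, -3.076, -0.008]
force: [-0.2, 0.4, -1.2]
gripper_width: 19.4
grip_force: 50.0
```

Request:
move_arm([
  [0,0,-0.0314,0,0,0.03,1],
  [0,0,-0.0314,0,0,0.05,1],
  [0,0,0,0,0,0.06,1],
  [0,0,0,0,0,0.04,1],
  [0,0,0,0,0,0,1],
  [0,0,0,0,0,0,1],
])

```text
clock: 23.15
tool_pos: [434.6, 321.5, 13.6]
tcp_rot: [-0.334, -3.123, -0.0]
force: [0.0, 0.4, -1.7]
gripper_width: 19.3
grip_force: 50.0
```

```bash
python3 -c "
from h import *
st()"
```

```text
t 23.15 pos [434.6 321.5  13.6] psi 167.79 tilt [0.001 0.   ] F [ 0.01  0.37 -1.68] T [ 0.136 -0.103 -0.068] w 19.3 g 50.0 q [ 0.09  0.52 -0.97  1.91  0.51  0.99  0.24]
```

Request:
move_arm([
  [0,0,0,0,0,0.01,1],
  [0,0,0,0,0,0.008,1],
  [0,0,0,0,0,0.005,1],
  [0,0,0,0,0,0.0015,1],
  [0,0,0,0,0,0,1],
  [0,0,0,0,0,0,1],
])

```text
clock: 23.75
tool_pos: [434.6, 321.4, 1.3]
tcp_rot: [0.334, 3.124, 0.0]
force: [0.4, -0.2, -1.8]
gripper_width: 19.0
grip_force: 50.0
```

```bash
python3 -c "
from h import *
st()"
```

```text
t 23.75 pos [434.6 321.4   1.3] psi 167.81 tilt [-0.  0.] F [ 0.45 -0.23 -1.76] T [ 0.106 -0.148  0.016] w 19.0 g 50.0 q [ 0.07  0.53 -0.96  1.92  0.53  0.97  0.23]
```

Request:
move_arm([
  [0,0,0,0,0,0.0004,1],
  [0,0,0,0,0,0,-1],
  [0,0,0,0,0,0,-1],
  [0,0,0,0,0,0,-1],
  [0,0,0,0,0,0,-1],
  [0,0,0,0,0,0,-1],
  [0,0,0,0,0,0,-1],
  [0,0,0,0,0,-0.02,-1],
])

```text
clock: 24.55
tool_pos: [433.8, 320.8, 10.3]
tcp_rot: [-0.333, -3.122, 0.002]
force: [0.1, 0.7, 0.0]
gripper_width: 67.0
grip_force: 0.0
```

Request:
move_arm([
  [0,0,0,0,0,-0.05,-1],
  [0,0,0,0,0,-0.09,-1],
  [0,0,0,0,0,-0.09,-1],
  [0,0,0,0,0,-0.09,-1],
  [0,0,0,0,0,-0.06,-1],
  [0,0,0,0,0,0,-1],
  [0,0,0,0,0,0,-1],
])

```text
clock: 25.25
tool_pos: [434.7, 321.4, 201.7]
tcp_rot: [0.334, 3.122, 0.001]
force: [0.7, -0.7, -0.5]
gripper_width: 87.4
grip_force: 0.0
```

```bash
python3 - <<'E'
from h import *
st();t=cap('top');c=cap('wrist')
a=cv2.resize(t['image'][205:265,345:405,::-1],(480,480),interpolation=2)
b=cv2.resize(c['image'][:,:,::-1],(320,240));b=cv2.copyMakeBorder(b,0,240,0,0,cv2.BORDER_CONSTANT)
cv2.imwrite('pics/w6.png',np.hstack([a,b]))
E
```

```text
t 25.25 pos [434.7 321.4 201.7] psi 167.8 tilt [-0.002  0.001] F [ 0.69 -0.69 -0.48] T [ 0.108 -0.166 -0.018] w 87.4 g 0.0 q [ 0.25  0.3  -1.13  1.72  0.28  1.3   0.42]
```

View pics/w6.png

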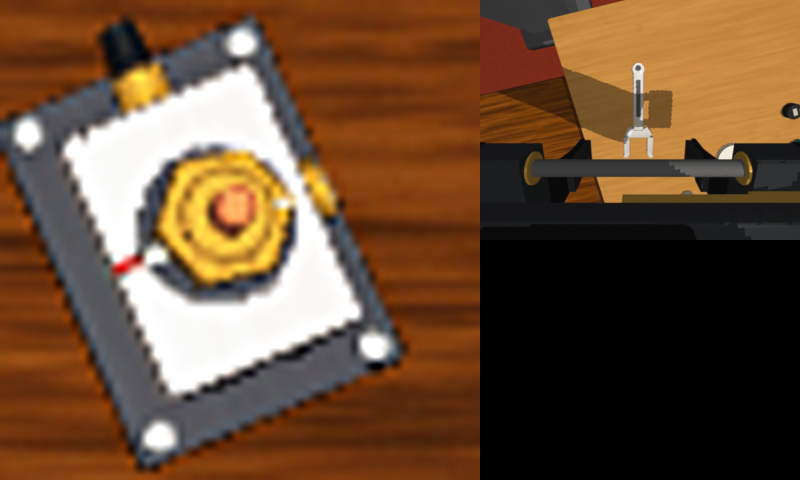

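The collar mark at (155,255) lines up with the red tick at (128,265), and the wrench lies flat on the desk, released. I'm handing the job in.

```bash
python3 -c "
from plant import *
print(finish_job())"
```

```text
the job is handed in; nothing more can be done
None
```

The job is handed in, no verdict shown: the nut was run down by hand to finger-tight with the collar unmoved, then wrench-tightened about a quarter turn (88–91° measured, mark in line with the red tick), and the wrench laid flat at its original spot, clear of the block.

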